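Bring the empty clip arm of the vial rotator to the top

ROBOT

A 6-joint arm with a two-finger parallel gripper is mounted at the origin on a cart in front of the work surface, level with it; the furniture and walls round the work are solid. World frame = base frame: x ahead of the robot, y to its left, z up, the work surface at z = 0. Lengths are in mm, angles in rad, forces in N, time in s.
With the tool pointing down it reaches from about 350 to 975 mm from the base axis. Payload 7.1 kg.
Tool frame: the origin (TCP) lies at the centre of the arm's flange, where the gripper is bolted on; the fingertips stand 182 mm ahead of it and the grasp point (between the pads) lies 163 mm ahead of it; z points along the fingers, y is the line along which they close (so a half turn about z gives the same grasp; the last joint's range is limited). The gripper opens to 88 mm and grips with 3 to 60 N. Pads are 20 mm wide; open, the fingers measure 115 mm over their backs; the gripper's body (75 mm by 178 mm) begins 61 mm behind the grasp point.
Start: joints at [1.288, 0.423, 1.63, -0, 1.089, -0.019], TCP at [162.938, 603.372, 404.675] pointing down, gripper open.
Joint ranges: [-3, 3], [-0.9, 2.11], [0.09, 2.58], [-1.31, 4.45], [0.11, 2.69], [-2.54, 2.54]. Speed limits (rad/s): [2.39, 2.39, 3.01, 3.14, 3.14, 3.14].

INTERFACE

Orientations are given as a rotation vector (axis times angle).
In Python, from workcell import readout, get_image, ctrl gives the robot as it stands.
- The arm moves only by the tool step_arm, never from a script. Its argument "targets" is a list that holds one entry, the list of rows, each a list of 7 numbers: the shift along the world's x, y, z as a fraction of full scale, then the turn, a rotation vector about the world's x, y, z as a fraction of full scale, then the opening, from 0 (shut) to 1 (fully open). In form: [[[dx, dy, dz, wx, wy, wz, claw], ...]]. A call has exactly 5 rows; each row shifts and turns the commanded pose from where the row before left it; what a row does not reach is not made up. Full scale, the value 1, is 0.05 m for a shift and 4 degrees for a turn. A row lasts 1/8 s, in which the tool goes at most 62.5 mm and 10.7 degrees, less where a joint would pass 70% of its speed; a pose out of reach is approached as far as the arm can. A call with a number of a shift or a turn outside -1 to 1 is refused whole. A call with a gripper value outside its range is refused whole. The fingers move at their own pace and stop on an object; the grip force is fixed at half the most. Time passes only in rows, so rows that do not move let the fingers close, or fill a call up. It gives the time, the measured TCP pose, the force, the opening and the grip force at its end, in the units of the state.
- readout.get_obs(): the state, without advancing time (a new reading comes with each control period).
- get_image(name): name is "scene" or "side" or "wrist"; returns a dict with "pixels" (384x512x3 uint8, red, green, blue), "intrinsics" (3x3 intrinsics, pixels), "extrinsics" (4x4, takes a point from world to camera coordinates). Camera axes: x right, y down, z forward; pixel columns grow to the right and rows downward; lengths in mm; the calibration is good to about 2 mm. A picture is of the moment at which its call begins. There is no depth.
- ctrl.close_job(): hands the job in; it is judged then, once.
The state is a dict: "t": time; "qpos": joint angles; "qvel": joint speeds; "joint_torque": joint torques, N m; "ee_pos": TCP position; "orientation": TCP orientation; "ft_force": force on the tool from outside, world axes, zero at the start; "moment": the same for the moment, N m; "width": finger opening in mm; "grasp_force": force on a finger pad.
Only numpy, scipy, OpenCV 4.12 (cv2) and the standard library are available. Lean on these libraries where they do the work, as an engineer would, in place of code of your own. Each camera call takes 0.05 s, during which the arm holds its last target. There are 200 camera calls.

TASK

The next sample is to be loaded into the vial rotator: with the fingertips, push its bare arm ends one after another to turn the wheel by hand until the arm that carries no vial points straight up, then take the hand away. Push only on the arms, not on the glass vials, and do not pick up or shift the rotator or anything standing round it.

Things in the scene. Friction and masses are not known exactly. Their poses are not given: they have to be found in the camera images.
- rotator: vial rotator, 2.8 kg, loose on rubber feet: white drive unit (base 150 deep x 190 wide x 54 mm high, column to 181 mm, round motor housing to 215 mm) with a star-shaped wheel in front. Origin: centre of the base's underside. z is up, -x points out of the front towards the robot, y to the robot's left at yaw 0. The wheel's axis runs along x through (0, 0, 0.175); the arms' mid-plane is x = -0.105
- hub (a point): centre of the wheel, on its axis, in the upright mid-plane of the arms; x along the axis, away from the robot. Eight equal arms 45 degrees apart: flat aluminium bars 8 mm thick (along x), 16 mm wide, round-ended, reaching 160 mm from the axis. Two black spring clips on each front face; seven arms hold a vial, one none. From 126 to 160 mm out each arm is bare; fingers fit between the arms there to push sideways
- wheel (a joint): turn of the wheel, rad: 0 (or any whole turn) when the empty arm points straight up, growing clockwise as seen from the robot; the other arms follow at steps of pi/4. Turns either way without stops, with a steady drag of 0.22 N m (about 1.5 N at an arm's end), and stays where it is left. An arm still leaning over 30 degrees towards the pushing finger may bind on it
- empty_tip (a point): the outer end of the empty arm, 160 mm from the wheel's axis, in the arms' mid-plane; its z axis points outward along that arm
- tube_set: the seven glass vials on the wheel taken together: 18 mm diameter, 101 mm long, lying along their arms with the white caps outward, from 24 to 125 mm from the axis, centre lines 17 mm in front of the arms' mid-plane, fixed in their clips. Origin at the wheel's centre
- dropper_bottle: amber dropper bottle, 35 mm diameter, 106 mm high, standing to the left of the wheel; origin: centre of its underside
- timer: white digital timer, 39 x 68 x 62 mm, standing left of the rotator; origin: centre of its underside
- petri_dish: petri dish with lid, 64 mm diameter, 15 mm high, on the bench in front of the rotator; origin: centre of its underside
- wash_bottle: white wash bottle with a bent spout, 70 x 112 x 240 mm, standing further left; origin: centre of its underside

How it is judged:
By the outcome, as a careful person would: the job done as asked, in the order asked, and still so for the second after the job is handed in, with the robot touching nothing.
It also fails if it takes over 64 s, if anything falls off the work surface, if the arm or the gripper's body presses on something with over 40 N, if the wrist force passes 120 N, or if a joint passes its speed limit or range.

## Working session

There is one attempt and no reset: what is moved stays moved. The work goes in short steps, Python scripts to look and compute and a tool call to move; the robot and the scene stay as the last step left them, time stands still between calls to the robot, and variables do not carry over. Pictures are saved under pics/ and viewed, at most 10 in all, crops included, and the job is handed in when it is done.

Besides the shell and the picture viewer there is one more tool, called after "Call:" in YAML: its name, and indented under it one key for each argument. step_arm: Moves the arm, as the interface text tells. Shift numbers are shares of 0.05 m and turn numbers shares of 4 degrees, none past 1 either way. Its arguments: {"type":"object","properties":{"targets":{"type":"array"}},"required":["targets"]}

```bash
ls; mkdir -p pics
python3 - <<'E'
from workcell import readout,get_image
import cv2,numpy as np
o=readout.get_obs();print({k:np.round(v,3) for k,v in o.items()})
for n in("scene","side"):
    d=get_image(n);cv2.imwrite(f"pics/{n}0.png",d["pixels"][:,:,::-1]);print(n,np.round(d["intrinsics"],1).tolist(),np.round(d["extrinsics"],3).tolist())
E
```

```text
pics
{'t': np.float64(0.0), 'qpos': array([ 1.288,  0.424,  1.631, -0.   ,  1.089, -0.019]), 'qvel': array([-0.001, -0.   ,  0.001,  0.002,  0.001, -0.   ]), 'joint_torque': array([ 1.0000e-03, -5.4464e+01, -2.7367e+01,  6.4000e-02,  2.3000e-02,
       -0.0000e+00]), 'ee_pos': array([162.863, 603.107, 403.903]), 'orientation': array([-4.130e-01, -3.114e+00,  2.000e-03]), 'ft_force': array([ 0.234, -0.837, -0.466]), 'moment': array([-0.016,  0.007,  0.004]), 'grasp_force': np.float64(0.0), 'width': np.float64(87.518)}
scene [[471.5, 0.0, 251.7], [0.0, 471.5, 193.6], [0.0, 0.0, 1.0]] [[-0.777, -0.629, 0.006, 518.385], [-0.31, 0.375, -0.874, 229.923], [0.548, -0.681, -0.487, 1477.479], [0.0, 0.0, 0.0, 1.0]]
side [[399.3, 0.0, 261.5], [0.0, 399.3, 185.3], [0.0, 0.0, 1.0]] [[-0.998, 0.059, -0.021, 497.505], [0.044, 0.432, -0.901, 63.39], [-0.044, -0.9, -0.434, 1598.893], [0.0, 0.0, 0.0, 1.0]]
```

View pics/scene0.png

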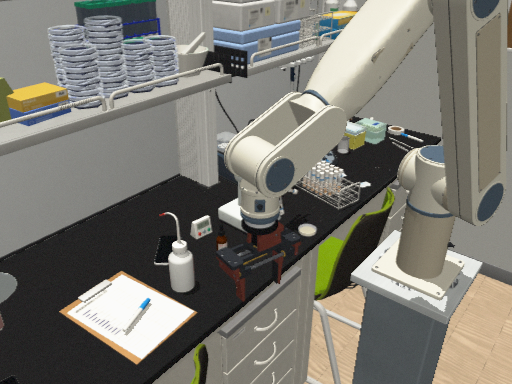

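View pics/side0.png

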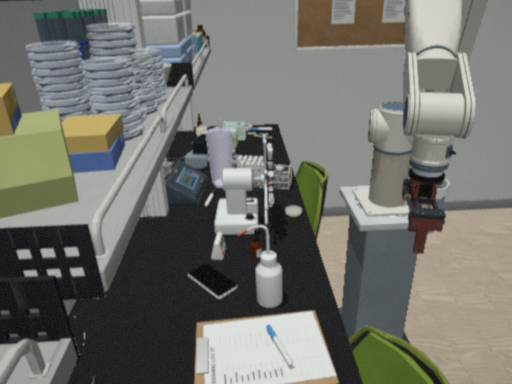

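The scene view is blocked by the arm over the wheel. The side view shows the wheel edge-on at about (268,180), with the white rotator at (238,195) and the petri dish at (293,211). I'll take a rough position and check the wrist camera.

```bash
cat > h.py <<'E'
import numpy as np,cv2
from workcell import readout,get_image
def cam(n):
    d=get_image(n);return d["pixels"],np.array(d["intrinsics"]),np.array(d["extrinsics"])
def ray(K,E,u,v):
    R,t=E[:3,:3],E[:3,3];d=R.T@np.linalg.inv(K)@np.array([u,v,1.]);return -R.T@t,d/np.linalg.norm(d)
def onplane(K,E,u,v,ax,val):
    c,d=ray(K,E,u,v);return c+d*(val-c[ax])/d[ax]
def proj(K,E,p):
    q=K@(E[:3,:3]@np.asarray(p,float)+E[:3,3]);return q[:2]/q[2]
E
python3 - <<'E'
from h import *
p,K,E=cam("side")
print("cam",ray(K,E,0,0)[0])
for n,u,v,z in(("dish",293,211,8),("base front right-near bottom",258,231,0),("base back near bottom",216,231,0),("bottle bottom",256,257,0),("timer",219,257,0)):print(n,onplane(K,E,u,v,2,z).round())
p,K,E=cam("wrist");cv2.imwrite("pics/w0.png",p[:,:,::-1]);print(np.round(K,1).tolist(),np.round(E,3).tolist(),ray(K,E,0,0)[0])
p,K,E=cam("scene");print("scenecam",ray(K,E,0,0)[0])
E
```

```text
cam [ 564.76665429 1382.13938571  760.73438256]
dish [381.  58.   8.]
base front right-near bottom [521. 176.   0.]
base back near bottom [671. 162.   0.]
bottle bottom [536. 330.   0.]
timer [654. 319.   0.]
[[296.9, 0.0, 259.0], [0.0, 296.9, 191.5], [0.0, 0.0, 1.0]] [[0.26, 0.965, 0.001, -625.016], [0.927, -0.25, 0.281, -35.413], [0.271, -0.073, -0.96, 389.234], [0.0, 0.0, 0.0, 1.0]] [ 90.01788097 622.8734333  383.83329096]
scenecam [-335.30785095 1245.52570536  916.93287383]
```

View pics/w0.png

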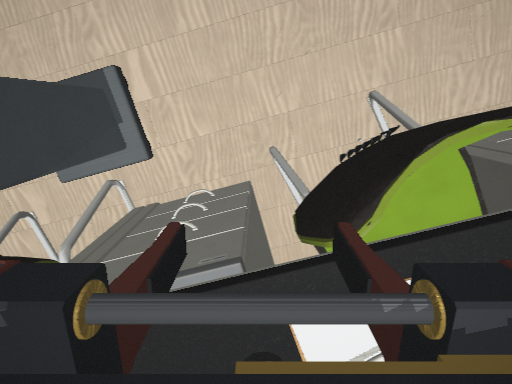

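The wrist camera only sees floor and bench edge, so it's no help here. The rotator's base centre is roughly (596,75), which puts the wheel plane near x≈491. I'll raise the hand, shut it, square it up, and move right to clear the scene camera's view.

Call:
step_arm:
  targets:
    - [[0.2,-0.6,0.8,0,0,0.75,0],[0.2,-0.8,0.8,0,0,0.75,0],[0.3,-1,0.8,0,0,0.75,0],[0.3,-1,0.8,0,0,0.75,0],[0.3,-1,0.8,0,0,0.75,0]]

```text
t: 0.88
ee_pos: [225.8, 389.1, 599.9]
orientation: [-0.0, 3.141, 0.0]
ft_force: [0.5, -0.5, -0.4]
width: 41.3
grasp_force: 0.0
```

Call:
step_arm:
  targets:
    - [[0.4,-1,0,0,0,0,0],[0.4,-1,0,0,0,0,0],[0.4,-1,0,0,0,0,0],[0.4,-1,0,0,0,0,0],[0.4,-1,0,0,0,0,0]]

```text
t: 1.5
ee_pos: [325.7, 139.1, 598.9]
orientation: [0.002, 3.141, 0.001]
ft_force: [0.9, 0.1, -0.3]
width: 0.4
grasp_force: 0.0
```

Call:
step_arm:
  targets:
    - [[0.2,-1,0,0,0,0,0],[0.2,-1,0,0,0,0,0],[0,-1,0,0,0,0,0],[0,-1,0,0,0,0,0],[0,-0.6,0,0,0,0,0]]

```text
t: 2.12
ee_pos: [345.2, -91.1, 598.8]
orientation: [0.006, 3.141, -0.001]
ft_force: [0.0, 0.1, 0.3]
width: 0.8
grasp_force: 0.0
```

Run:
```python
from h import *
from scipy.spatial.transform import Rotation as R
o=readout.get_obs();print(o["t"],o["ee_pos"].round(1),R.from_rotvec(o["orientation"]).as_matrix().round(3).tolist(),o["qpos"].round(2),o["width"])
p,K,E=cam("scene");np.savez("s1.npz",K=K,E=E,p=p)
c=proj(K,E,(491,75,175));print(c)
x,y=int(c[0])-85,int(c[1])-75
print("crop",x,y);cv2.imwrite("pics/s1.png",cv2.resize(p[y:y+150,x:x+180,::-1],None,fx=4,fy=4,interpolation=cv2.INTER_CUBIC))
```

```text
2.125 [345.2 -91.1 598.8] [[-1.0, 0.004, 0.0], [0.004, 1.0, -0.0], [-0.0, -0.0, -1.0]] [-0.29 -0.21  1.9  -0.    1.45 -1.86] 0.7847169080625193
[278.26506821 179.8288496 ]
crop 193 104
```

View pics/s1.png

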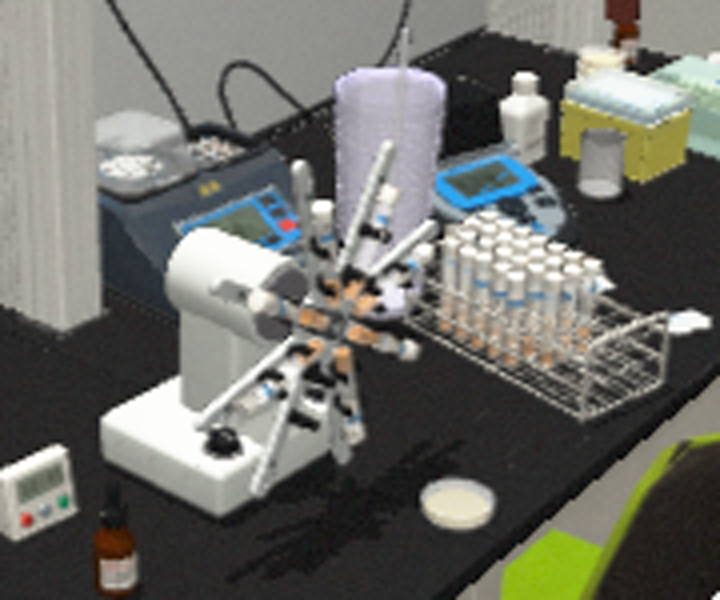

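The crop shows the wheel clearly. The bare arm (clips only) points down-left at crop (258,492). The other tips are at about (302,165), (388,145), (437,225), (345,460), (200,425) and (215,288). I'll fit the hub, yaw and wheel angle to those tip points.

```bash
cat >> h.py <<'E'
from scipy.optimize import least_squares
def fit(K,E,pts,prior=None):
    # pts: {k: full px}; k = arm steps clockwise from empty arm
    def tip(q,k):
        a=q[3]+k*np.pi/4;y,z=-160*np.sin(a),160*np.cos(a)
        return np.array([q[0]-np.sin(q[2])*y,q[1]+np.cos(q[2])*y,175+z])
    def f(q):
        r=[proj(K,E,tip(q,k))-p for k,p in pts.items()]
        r.append([q[2]*3,0]) 
        return np.concatenate(r)
    best=min((least_squares(f,[491,75,0,t],loss="soft_l1") for t in np.arange(0,6.3,.35)),key=lambda s:s.cost)
    return best.x,f(best.x).reshape(-1,2)[:-1]
E
python3 - <<'E'
from h import *
d=np.load("s1.npz");K,E=d["K"],d["E"]
c={3:(302,163),4:(388,143),5:(437,225),7:(345,460),0:(258,492),1:(200,427)}
pts={k:np.array([193+u/4-.4,104+v/4-.4]) for k,(u,v) in c.items()}
q,r=fit(K,E,pts);print(q.round(3),np.degrees(q[3]),r.round(1).tolist())
p,K,E=cam("side");hx=np.array([q[0],q[1],175])
print("side hub px",proj(K,E,hx))
u,v=map(int,proj(K,E,hx));cv2.imwrite("pics/side1.png",cv2.resize(p[v-60:v+60,u-70:u+80,::-1],None,fx=5,fy=5,interpolation=cv2.INTER_CUBIC));print(u-70,v-60)
E
```

```text
[ 4.86743e+02  1.06837e+02 -4.00000e-02  3.70100e+00] 212.04876473056842 [[-0.2, -0.5], [1.2, -0.5], [-0.2, -0.6], [-0.1, 0.0], [-0.3, 1.1], [-0.0, 0.2]]
side hub px [265.61394549 177.74461032]
195 117
```

View pics/side1.png

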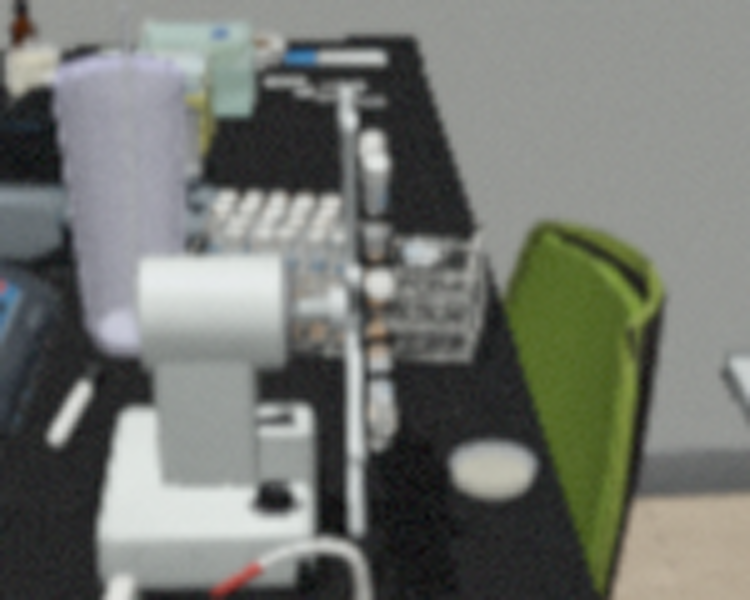

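Hub is at about (487,107,175) with the empty arm at 212° clockwise, so 148° remain. The side view agrees: it shows the wheel edge-on, with the hub at crop (352,290). I'll push the top arms towards −y in strokes of about 40°, with the fingertips coming down from above to z≈310.

Call:
step_arm:
  targets:
    - [[0.57,1,0,0,0,0,0],[0.57,1,0,0,0,0,0],[0.57,1,0,0,0,0,0],[0.57,1,0,0,0,0,0],[0.57,1,0,0,0,0,0]]

```text
t: 2.85
ee_pos: [488.1, 164.0, 598.8]
orientation: [0.001, 3.141, 0.0]
ft_force: [0.5, -0.4, -0.1]
width: 0.6
grasp_force: 0.0
```

Call:
step_arm:
  targets:
    - [[0,0.5,0,0,0,0,0],[0,0,-0.4,0,0,0,0],[0,0,-0.6,0,0,0,0],[0,0,-0.6,0,0,0,0],[0,0,-0.4,0,0,0,0]]

```text
t: 3.48
ee_pos: [487.2, 187.0, 497.2]
orientation: [-0.002, -3.14, 0.0]
ft_force: [0.6, -1.1, -0.1]
width: 0.4
grasp_force: 0.0
```

Run:
```python
from h import *
o=readout.get_obs();print(o["t"],o["ee_pos"].round(1),o["ft_force"].round(1))
```

```text
3.475 [487.2 187.  497.2] [ 0.6 -1.1 -0.1]
```

Call:
step_arm:
  targets:
    - [[0,-0.24,-0.08,0,0,0,0],[0,-0.24,0,0,0,0,0],[0,-0.24,0,0,0,0,0],[0,-0.24,0,0,0,0,0],[0,-0.24,0,0,0,0,0]]

```text
t: 4.1
ee_pos: [488.3, 124.9, 495.3]
orientation: [0.004, 3.141, 0.001]
ft_force: [0.6, 2.0, 1.4]
width: 0.2
grasp_force: 0.8
```

Call:
step_arm:
  targets:
    - [[0,-0.24,0,0,0,0,0],[0,-0.24,0,0,0,0,0],[0,-0.24,0,0,0,0,0],[0,-0.24,0,0,0,0,0],[0,-0.24,0,0,0,0,0]]

```text
t: 4.72
ee_pos: [488.2, 65.0, 494.7]
orientation: [-0.003, -3.142, 0.0]
ft_force: [0.7, 1.2, -0.7]
width: 0.5
grasp_force: 0.7
```

Run:
```python
from h import *
o=readout.get_obs();print(o["t"],o["ee_pos"].round(1),o["ft_force"].round(1))
p,K,E=cam("scene");np.savez("s2.npz",K=K,E=E,p=p)
x,y=193,104
cv2.imwrite("pics/s2.png",cv2.resize(p[y:y+150,x:x+180,::-1],None,fx=4,fy=4,interpolation=cv2.INTER_CUBIC))
```

```text
4.725 [488.2  65.  494.7] [ 0.7  1.2 -0.7]
```

View pics/s2.png

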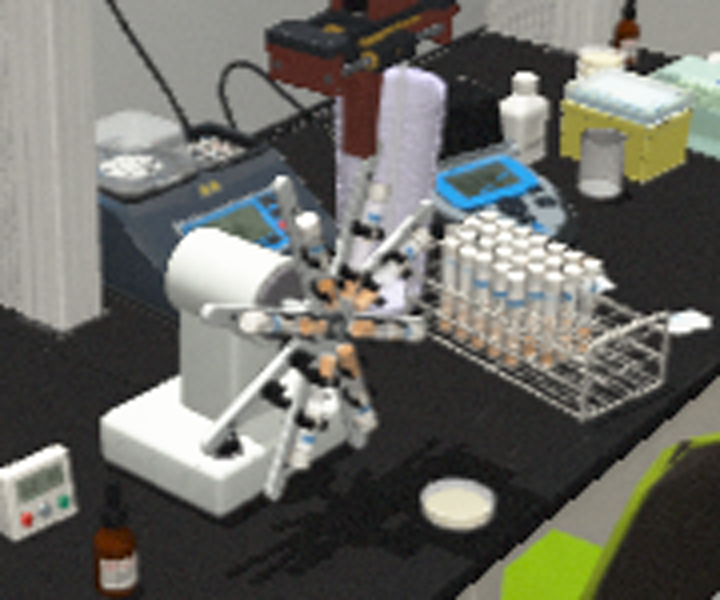

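The wheel turned: the empty arm's tip is now at crop (208,448), with other tips at (280,180), (430,203), (205,312), (275,495) and (363,440). The finger stands at (360,140), behind the upper-right arm. I'll refit.

Run:
```python
from h import *
d=np.load("s2.npz");K,E=d["K"],d["E"]
c={1:(205,313),2:(280,179),4:(430,202),6:(365,443),7:(274,496),0:(207,450)}
pts={k:np.array([193+u/4-.4,104+v/4-.4]) for k,(u,v) in c.items()}
q,r=fit(K,E,pts);print(q.round(3),np.degrees(q[3]),r.round(1).tolist())
```

```text
[ 4.87091e+02  1.06707e+02 -4.30000e-02  4.32600e+00] 247.87508173463547 [[0.3, 0.4], [0.2, -0.0], [0.7, -0.4], [-0.8, -0.3], [-0.1, 0.2], [-0.3, -0.1]]
```

The wheel is at 248°, so the strokes work as modelled. Next come two more 45° strokes ending at the same y=65.

Call:
step_arm:
  targets:
    - [[0,0.1,0.6,0,0,0,0],[0,0.1,0.6,0,0,0,0],[0,0.8,0,0,0,0,0],[0,0.8,0,0,0,0,0],[0,0.8,0,0,0,0,0]]

```text
t: 5.4
ee_pos: [488.2, 196.6, 555.0]
orientation: [0.004, 3.141, -0.001]
ft_force: [0.5, -0.5, 0.8]
width: 0.1
grasp_force: 0.0
```

Call:
step_arm:
  targets:
    - [[0,0,0,0,0,0,0],[0,0,-0.4,0,0,0,0],[0,0,-0.4,0,0,0,0],[0,0,-0.4,0,0,0,0],[0,0,0,0,0,0,0]]

```text
t: 6.02
ee_pos: [488.0, 194.8, 493.5]
orientation: [-0.004, -3.139, 0.003]
ft_force: [0.1, 0.9, 0.5]
width: 0.2
grasp_force: 0.0
```

Call:
step_arm:
  targets:
    - [[0,-0.26,0,0,0,0,0],[0,-0.26,0,0,0,0,0],[0,-0.26,0,0,0,0,0],[0,-0.26,0,0,0,0,0],[0,-0.26,0,0,0,0,0]]

```text
t: 6.65
ee_pos: [488.1, 129.8, 494.9]
orientation: [0.004, 3.141, 0.0]
ft_force: [1.4, 1.3, 0.6]
width: 0.4
grasp_force: 0.8
```

Call:
step_arm:
  targets:
    - [[0,-0.26,0,0,0,0,0],[0,-0.26,0,0,0,0,0],[0,-0.26,0,0,0,0,0],[0,-0.26,0,0,0,0,0],[0,-0.26,0,0,0,0,0]]

```text
t: 7.28
ee_pos: [488.2, 65.0, 494.7]
orientation: [0.003, 3.142, -0.0]
ft_force: [0.3, 1.8, 0.3]
width: 0.3
grasp_force: 0.7
```

Forces were normal, so I'll do the third stroke the same way, then lift, return and look.

Call:
step_arm:
  targets:
    - [[0,0.1,0.6,0,0,0,0],[0,0.1,0.6,0,0,0,0],[0,0.8,0,0,0,0,0],[0,0.8,0,0,0,0,0],[0,0.8,0,0,0,0,0]]

```text
t: 7.9
ee_pos: [488.3, 196.3, 555.0]
orientation: [0.004, 3.141, -0.001]
ft_force: [1.3, -1.7, 0.6]
width: 0.6
grasp_force: 0.0
```

Call:
step_arm:
  targets:
    - [[0,0,0,0,0,0,0],[0,0,-0.4,0,0,0,0],[0,0,-0.4,0,0,0,0],[0,0,-0.4,0,0,0,0],[0,0,0,0,0,0,0]]

```text
t: 8.52
ee_pos: [488.0, 194.6, 493.5]
orientation: [-0.004, -3.139, 0.003]
ft_force: [-0.9, 0.1, 0.5]
width: 0.4
grasp_force: 0.0
```

Call:
step_arm:
  targets:
    - [[0,-0.26,0,0,0,0,0],[0,-0.26,0,0,0,0,0],[0,-0.26,0,0,0,0,0],[0,-0.26,0,0,0,0,0],[0,-0.26,0,0,0,0,0]]

```text
t: 9.15
ee_pos: [488.1, 129.8, 494.9]
orientation: [0.003, 3.141, -0.0]
ft_force: [-0.4, 1.3, 0.4]
width: 0.4
grasp_force: 0.8
```

Call:
step_arm:
  targets:
    - [[0,-0.26,0,0,0,0,0],[0,-0.26,0,0,0,0,0],[0,-0.26,0,0,0,0,0],[0,-0.26,0,0,0,0,0],[0,-0.26,0,0,0,0,0]]

```text
t: 9.78
ee_pos: [488.2, 65.0, 494.7]
orientation: [0.003, 3.142, 0.0]
ft_force: [0.7, 2.1, -0.5]
width: 0.4
grasp_force: 0.8
```

Call:
step_arm:
  targets:
    - [[0,0.1,0.6,0,0,0,0],[0,0.1,0.6,0,0,0,0],[0,0.8,0,0,0,0,0],[0,0.8,0,0,0,0,0],[0,0.8,0,0,0,0,0]]

```text
t: 10.4
ee_pos: [488.3, 196.2, 555.0]
orientation: [0.004, 3.141, -0.001]
ft_force: [-0.0, 0.2, 0.5]
width: 0.4
grasp_force: 0.0
```

Run:
```python
from h import *
p,K,E=cam("scene");np.savez("s3.npz",K=K,E=E,p=p)
x,y=193,104
cv2.imwrite("pics/s3.png",cv2.resize(p[y:y+150,x:x+180,::-1],None,fx=4,fy=4,interpolation=cv2.INTER_CUBIC))
```

```text
(no output)
```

View pics/s3.png

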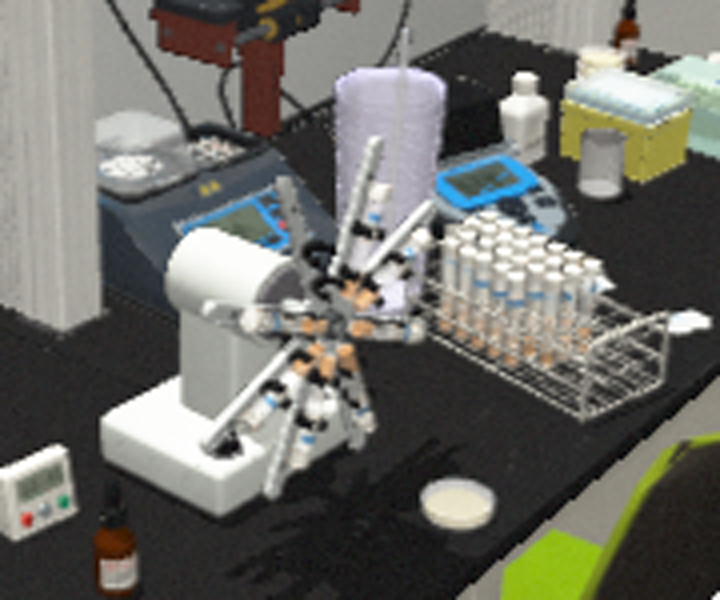

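The empty arm (no vial, clips only) is now upper-left with its tip at crop (285,179). The next arm's tip is at (373,139), and the surroundings haven't moved. I'll refit for the last stroke.

Run:
```python
from h import *
d=np.load("s3.npz");K,E=d["K"],d["E"]
c={-1:(205,312),0:(283,178),1:(374,138),2:(432,202),4:(365,445),5:(272,496),6:(207,450)}
pts={k:np.array([193+u/4-.4,104+v/4-.4]) for k,(u,v) in c.items()}
q,r=fit(K,E,pts);print(q.round(3),np.degrees(q[3]),r.round(1).tolist())
a=q[3]+np.pi/4-2*np.pi
for z in(138,):
  f=z*np.tan(a)-8/np.cos(a);print("h",f-(q[1]-65), "final centre",q[1]+8+f-(q[1]-65))
```

```text
[ 4.86589e+02  1.07482e+02 -4.20000e-02  5.90500e+00] 338.32729974325605 [[0.4, 0.5], [-0.3, 0.1], [0.9, -0.5], [0.2, -0.1], [-1.0, -0.4], [0.1, 0.4], [-0.4, -0.1]]
h 8.316477682356563 final centre 123.7980036819593
```

Call:
step_arm:
  targets:
    - [[0,0,0,0,0,0,0],[0,0,-0.4,0,0,0,0],[0,0,-0.4,0,0,0,0],[0,0,-0.4,0,0,0,0],[0,0,0,0,0,0,0]]

```text
t: 11.08
ee_pos: [488.0, 194.4, 493.5]
orientation: [-0.005, -3.139, 0.003]
ft_force: [-0.6, -0.3, 0.0]
width: 0.4
grasp_force: 0.0
```

Call:
step_arm:
  targets:
    - [[0,-0.2,0,0,0,0,0],[0,-0.2,0,0,0,0,0],[0,-0.2,0,0,0,0,0],[0,-0.2,0,0,0,0,0],[0,-0.2,0,0,0,0,0]]

```text
t: 11.7
ee_pos: [488.2, 145.1, 494.9]
orientation: [0.003, 3.141, 0.0]
ft_force: [-0.3, 2.4, 1.6]
width: 0.4
grasp_force: 0.9
```

Call:
step_arm:
  targets:
    - [[0,-0.16,0,0,0,0,0],[0,-0.1,0,0,0,0,0],[0,-0.1,0,0,0,0,0],[0,0,0,0,0,0,0],[0,0,0,0,0,0,0]]

```text
t: 12.32
ee_pos: [488.2, 127.8, 494.6]
orientation: [-0.003, -3.141, 0.001]
ft_force: [0.1, -0.6, 1.0]
width: 0.6
grasp_force: 0.0
```

Run:
```python
from h import *
o=readout.get_obs();print(o["t"],o["ee_pos"].round(1),o["ft_force"].round(1))
p,K,E=cam("scene");np.savez("s4.npz",K=K,E=E,p=p)
x,y=231,124
cv2.imwrite("pics/s4.png",cv2.resize(p[y:y+114,x:x+95,::-1],None,fx=5,fy=5,interpolation=cv2.INTER_CUBIC))
```

```text
12.325 [488.2 127.8 494.6] [ 0.1 -0.6  1. ]
```

View pics/s4.png

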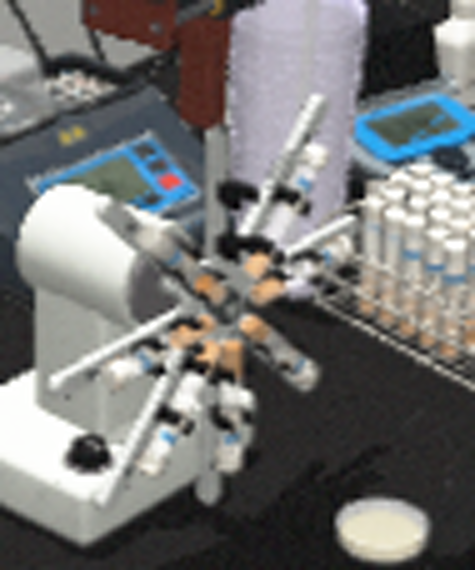

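The empty arm is almost upright, with its tip at crop (215,128). Other tips are at (318,97), (355,207), (208,500), (103,498), (53,383) and (103,203). The finger is alongside it, and the force is now zero.

Run:
```python
from h import *
d=np.load("s4.npz");K,E=d["K"],d["E"]
c={0:(215,125),1:(318,96),2:(357,206),4:(208,503),5:(100,501),6:(51,384),7:(103,200)}
pts={k:np.array([231+u/5-.4,124+v/5-.4]) for k,(u,v) in c.items()}
q,r=fit(K,E,pts);print(q.round(3),np.degrees(q[3]),r.round(1).tolist())
# hub held at the mean of the fits: angle from each tip, on the wheel plane
for k,p in pts.items():
    P=onplane(K,E,*p,0,487);print(k,P.round(1),round((np.degrees(np.arctan2(-(P[1]-107.1),P[2]-175))-45*k+180)%360-180,2))
```

```text
[ 4.91108e+02  1.04524e+02 -4.90000e-02  6.27300e+00] 359.3888685823348 [[0.5, -9.6], [0.7, -0.8], [-0.6, 2.4], [-0.1, -1.5], [0.2, 1.0], [-0.1, 0.5], [-0.6, 0.1]]
0 [487.  113.1 304.9] -2.66
1 [487.   -5.3 286.5] 0.23
2 [487.  -63.9 181.8] -2.27
4 [487.  107.7  12.9] 0.2
5 [487.  228.9  74.9] 5.59
6 [487.  278.  185.5] 3.53
7 [487.  227.5 293.4] -0.48
```

Tip 0 is an outlier because the finger hides its true end. I'll refit without it, holding the hub at the mean from the earlier fits.

Run:
```python
from h import *
d=np.load("s4.npz");K,E=d["K"],d["E"]
c={1:(318,96),2:(357,206),4:(208,503),5:(100,501),6:(51,384),7:(103,200)}
pts={k:np.array([231+u/5-.4,124+v/5-.4]) for k,(u,v) in c.items()}
q,r=fit(K,E,pts);print(q.round(3),np.degrees(q[3]),r.round(1).tolist())
def res(a,h=(486.8,107.0,-.042)):
    o=[]
    for k,p in pts.items():
        t=a[0]+k*np.pi/4;y=-160*np.sin(t)
        o.append(proj(K,E,(h[0]-np.sin(h[2])*y,h[1]+np.cos(h[2])*y,175+160*np.cos(t)))-p)
    return np.concatenate(o)
s=least_squares(res,[0.]);print(np.degrees(s.x),s.fun.round(1))
```

```text
[ 4.91699e+02  1.03205e+02 -4.80000e-02 -8.00000e-03] -0.44782179893099894 [[0.8, -1.0], [-0.5, 2.3], [-0.1, -1.6], [0.2, 0.8], [0.1, 0.2], [-0.4, -0.2]]
[-0.35121494] [ 1.2 -0.3 -0.2  3.   0.3 -0.7  0.7  1.8  0.7  1.2  0.2  0.6]
```

The angle is about −0.4° with some scatter. I'll back the hand off to the left and up, then measure with a clear view.

Call:
step_arm:
  targets:
    - [[0,0.4,0,0,0,0,0],[0,0.6,0,0,0,0,0],[0,0.4,0.6,0,0,0,0],[0,0,0.8,0,0,0,0],[0,0,0.8,0,0,0,0]]

```text
t: 13.0
ee_pos: [488.1, 198.3, 605.6]
orientation: [-0.002, -3.141, 0.001]
ft_force: [1.3, -0.3, -0.5]
width: 0.4
grasp_force: 0.0
```

Run:
```python
from h import *
o=readout.get_obs();print(o["t"],o["ee_pos"].round(1),o["ft_force"].round(1))
p,K,E=cam("scene");np.savez("s5.npz",K=K,E=E,p=p)
x,y=231,124
cv2.imwrite("pics/s5.png",cv2.resize(p[y:y+100,x:x+95,::-1],None,fx=6,fy=6,interpolation=cv2.INTER_CUBIC))
```

```text
13.0 [488.1 198.3 605.6] [ 1.3 -0.3 -0.5]
```

View pics/s5.png

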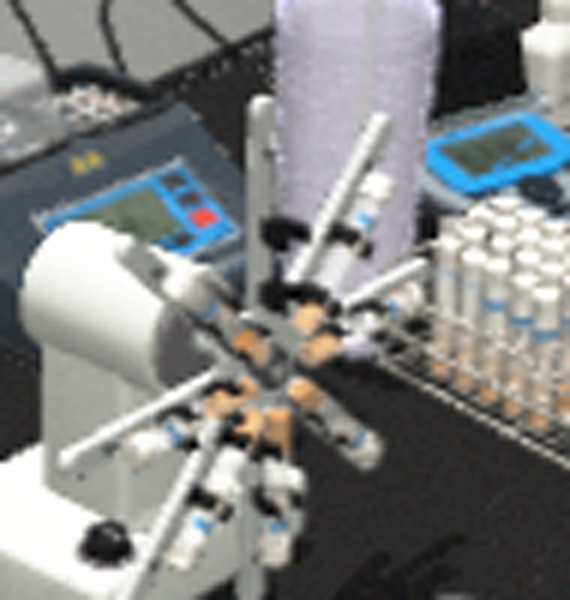

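Clear view: the empty arm stands upright with its tip at crop (261,96). Other tips are at (381,114), (428,262), (62,464) and (123,238).

Run:
```python
from h import *
d=np.load("s5.npz");K,E=d["K"],d["E"]
c={0:(261,96),1:(381,114),2:(430,261),6:(61,464),7:(123,238)}
pts={k:np.array([231+u/6-.4,124+v/6-.4]) for k,(u,v) in c.items()}
pts[4]=np.array([272.2,224.2]);pts[5]=np.array([250.7,223.8])
q,r=fit(K,E,pts);print(q.round(3),np.degrees(q[3]),r.round(1).tolist())
def res(a,h=(486.8,107.0,-.042)):
    o=[]
    for k,p in pts.items():
        t=a[0]+k*np.pi/4;y=-160*np.sin(t)
        o.append(proj(K,E,(h[0]-np.sin(h[2])*y,h[1]+np.cos(h[2])*y,175+160*np.cos(t)))-p)
    return np.concatenate(o)
s=least_squares(res,[0.]);print(np.degrees(s.x),s.fun.round(1))
# direction of the empty arm in the picture against a plumb line: edges of the bright bar, crop rows 120..210
g=cv2.cvtColor(d["p"],cv2.COLOR_RGB2GRAY)
for v in range(142,162,3):print(v,g[v,268:282])
for z in(0,40,160):print(z,proj(K,E,(486.8,107,175+z)).round(1))
```

```text
[ 4.90006e+02  1.05382e+02 -5.00000e-02  6.27800e+00] 359.70322650507933 [[0.3, -0.6], [1.1, -0.4], [-0.7, 0.5], [-0.0, -0.1], [-0.3, 0.4], [-0.1, -1.2], [-0.0, 1.1]]
[-0.08652167] [ 0.9 -0.2  1.4  0.  -0.5  0.9  0.7  0.4  0.4  0.7  0.2 -0.6  0.5  1.7]
142 [ 40  44  42  44 126 202 179 154 148 184 160 149 164 174]
145 [ 42  42  42  43 108 139 141 146 143 139 148 156 168 171]
148 [ 65  44  45  44 155 149 145 129 180 172 147 154 168 174]
151 [ 79  75  52  42 154 159 145 141 123 156 147 151 164 173]
154 [ 80  80  77  78 132 149 147 140 123 153 149 152 160 171]
157 [ 77  87  89  91 133 145 144 142 133 139 134 149 167 173]
160 [140 125  94  88 134 153 105  91  57  57  67  93 125 157]
0 [273.7 183.6]
40 [274.  172.9]
160 [275.1 139.4]
```

The independent fits put the empty arm within about 0.5° of straight up, and the hub hasn't moved, so the rotator wasn't shifted. I'll take the hand well clear and hand in.

Call:
step_arm:
  targets:
    - [[-0.4,0.5,0,0,0,0,0],[-0.6,0.8,0,0,0,0,0],[-0.6,0.8,0,0,0,0,0],[-0.4,0.5,0,0,0,0,0],[0,0,0,0,0,0,0]]

```text
t: 13.68
ee_pos: [387.1, 329.1, 604.5]
orientation: [0.002, -3.141, 0.0]
ft_force: [0.8, -0.3, 0.2]
width: 0.5
grasp_force: 0.0
```

```bash
python3 -c "
from workcell import ctrl;print(ctrl.close_job())"
```

```text
the job is handed in; nothing more can be done
None
```

The job is handed in: four fingertip pushes turned the wheel until the empty arm points straight up (my fits put it within about 0.5°, a rougher edge check suggested up to 2° of left lean), the hand is well clear, and the rotator did not move.

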